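# Level and lock an instrument's control board in the rework frame

## Task

The analyser's control board was left tilted up in the rework frame after an inspection. Turn the board about its long axis until it lies level with the component side up, then lock the frame's rotation by turning the bar-shaped knob on top of one of the two posts clockwise (seen from above) to its stop. The round knob on the other post only opens the jaws and is not needed. Leave the board level.

Things in the scene. Friction and masses are not known exactly. Their poses are not given: they have to be found in the camera images.
- board (a joint): Tilt of the circuit board in the rework frame (rad): 0 = level, component side up; positive = long edge nearer the robot raised (0.7 to 1.15 at the start; range -0.9 to 1.4). It turns about its lengthwise middle line; friction of 0.15 N m holds it at any angle (3 N at 50 mm turns it), even unlocked. No stop at level: pushing on tilts it the other way.
- board_center (a point): Centre of the green board (200 long, 140 wide, 4 mm thick; end jaws 16 mm thick) on the turning axis, 105 mm above the table. Turns with the board: y along the horizontal axis, z out of the component side, x across, away from the robot; raised edge at x = -70 mm. Parts to 12 mm high lie within |x| = 26 mm; beyond is bare. Posts 50 x 30 mm, 130 mm high, at y = +-135 mm.
- lock_knob (a joint): Angle of the rotation lock knob about its vertical axis (rad): grows as it is turned clockwise seen from above; loose at 0.1 to 0.4 at the start, locked at its stop at 1.5. Light friction (0.06 N m); it stays where it is left. At 0 the bar lies across the board, at the stop nearly along it.
- lock_grip (a point): Grip point of the lock knob, on its axis, 167 mm above the table, 9 mm below the knob's top: a black upright bar 46 long, 14 thick, 34 mm tall on a disc of radius 15 mm (its top 23 mm below this point), on the post at the left or right end of the frame; the other post has a round knob 34 mm across. x along the bar, y across its thickness, z up; turns with the knob.

How it is judged:
By the outcome, as a careful person would: the job done as asked, in the order asked, and still so for the second after the job is handed in, with the robot touching nothing.
It also fails if it takes over 48 s, if anything falls off the work surface, if the arm or the gripper's body presses on something with over 40 N, if the wrist force passes 120 N, or if a joint passes its speed limit or range.

## Robot

A 6-joint arm with a two-finger parallel gripper is mounted at the origin on the work surface. World frame = base frame: x ahead of the robot, y to its left, z up, the work surface at z = 0. Lengths are in m, angles in degrees, forces in N, time in s.
With the tool pointing down it reaches from about 0.325 to 0.85 m from the base axis. Payload 15.5 kg.
Tool frame: the origin (TCP) lies at the very end of the fingers, on their centre line; the grasp point (between the pads) lies arm.grip_depth behind it (arm.grip_depth is the distance from the TCP to the grasp point, in m); z points along the fingers, y is the direction in which the jaws open and shut (so a half turn about z gives the same grasp; the last joint's range is limited). The gripper opens to 91 mm and grips with 3 to 60 N. Pads are 32 mm wide; open, the fingers measure 118 mm over their backs; the gripper's body (76 mm by 178 mm) begins 60 mm behind the grasp point.
Start: joints at [-80.644, 28.281, 77.091, -0, 74.628, -5.472], TCP at [0.16, -0.604, 0.214] pointing down, gripper open.
Joint ranges: [-166.48, 166.48], [-47.26, 123.95], [12.59, 153.08], [-70.14, 250.14], [6.76, 159.57], [-176.63, 176.63]. Speed limits (degrees/s): [108.29, 108.29, 147.25, 172.46, 172.46, 172.46].

## Interface

Orientations are given as a 3x3 rotation matrix whose columns are the frame's x, y, z axes.
In Python, from rig import arm gives the robot as it stands. Calls block until the motion is done:
- arm.move_to(position, orientation): joint-space move of the TCP to a pose.
- arm.move_l(position, orientation=None, feed=0.15): straight line of the TCP; orientation=None keeps the orientation; feed is the mean speed in m/s.
- arm.move_joints(angles): joint-space move.
- arm.grip(opening): finger opening in m; the grip force is fixed at half the most; returns when the fingers have stopped.
- arm.sleep(seconds).
- arm.solve_ik(position, orientation): joint angles nearest the present ones, or None.
- arm.snapshot(name): name is "scene" or "side" or "wrist"; returns the picture (400x640x3 uint8, red, green, blue); there is no depth.
- arm.get_calibration(name): a dict with "intrinsics" (3x3 intrinsics, pixels), "cam_to_world" (4x4, takes a point from camera to world coordinates). Camera axes: x right, y down, z forward; pixel columns grow to the right and rows downward; lengths in m; the calibration is good to about 2 mm. The wrist camera is an equidistant fisheye: a pixel r from the principal point sees the ray r / f radians off the axis. A picture is of the moment at which its call begins: read the wrist's pose just before it. get_calibration takes no time and is no camera call; for the wrist camera it gives the pose at the moment of the call.
A pose or a line that the arm cannot do raises arm.Unreachable and nothing moves.
- arm.sign_off(): hands the job in, once; it reports no verdict.
Readings, each from a call of its own:
- arm.current_t(): time.
- arm.current_joint_positions(): joint angles.
- arm.current_dq(): joint speeds.
- arm.current_tau(): joint torques, N m.
- arm.current_ee_pos(): TCP position.
- arm.current_tool_rot(): TCP orientation.
- arm.current_force(): force on the tool from outside, world axes, zero at the start.
- arm.current_torque(): the same for the moment, N m.
- arm.current_width(): finger opening in m.
Only numpy, scipy, OpenCV 4.12 (cv2) and the standard library are available. Lean on these libraries where they do the work, as an engineer would, in place of code of your own. Each camera call takes 0.05 s, during which the arm holds its last target.

## Working session

There is one attempt and no reset: what is moved stays moved. The work goes in short steps, each a Python script; the robot and the scene stay as the last script left them, time stands still between calls to the robot, and variables do not carry over. Pictures are saved under pics/ and viewed, and the job is handed in when it is done.

```bash
ls; mkdir -p pics
python3 - <<'E'
from rig import arm
import cv2,numpy as np
np.set_printoptions(precision=4,suppress=True)
for n in ["scene","side"]:
    cv2.imwrite(f"pics/{n}0.png",arm.snapshot(n)[:,:,::-1]); c=arm.get_calibration(n); print(n,c["intrinsics"],c["cam_to_world"])
print(arm.grip_depth,arm.current_t(),arm.current_tool_rot(),arm.current_width())
E
```

```text
pics
scene [[455.6127   0.     319.4321]
 [  0.     455.6127 203.8471]
 [  0.       0.       1.    ]] [[ 0.137   0.6237 -0.7695  1.0856]
 [ 0.9903 -0.0681  0.121  -0.0578]
 [ 0.0231 -0.7787 -0.627   0.5767]
 [ 0.      0.      0.      1.    ]]
side [[481.3019   0.     326.6199]
 [  0.     481.3019 186.7138]
 [  0.       0.       1.    ]] [[ 0.8286 -0.3642  0.4251  0.2891]
 [-0.5596 -0.5216  0.644  -0.3759]
 [-0.0128 -0.7715 -0.6361  0.5723]
 [ 0.      0.      0.      1.    ]]
0.0188 0.1 [[ 0.9667  0.256  -0.0002]
 [ 0.256  -0.9667  0.0011]
 [ 0.0001 -0.0011 -1.    ]] 0.09111905739620509
```

View pics/scene0.png

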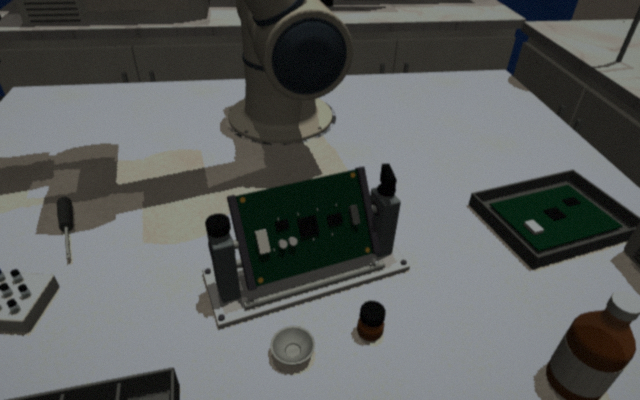

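View pics/side0.png

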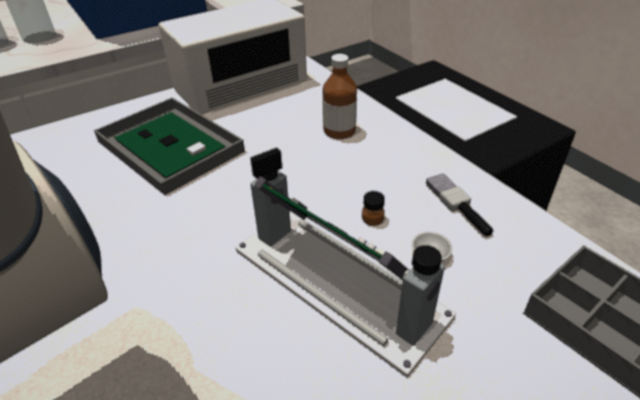

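The bar knob is on the +y post (scene about (387,180), side about (267,160)). The round knob is at scene (218,225), side (427,258). I'll zoom in on both to measure.

Run:
```python
import cv2
a=cv2.imread("pics/scene0.png")[155:325,195:415]; cv2.imwrite("pics/sc_z.png",cv2.resize(a,None,fx=3.5,fy=3.5,interpolation=cv2.INTER_CUBIC))
a=cv2.imread("pics/side0.png")[140:380,230:470]; cv2.imwrite("pics/si_z.png",cv2.resize(a,None,fx=2.5,fy=2.5,interpolation=cv2.INTER_CUBIC))
```

```text
(no output)
```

View pics/sc_z.png

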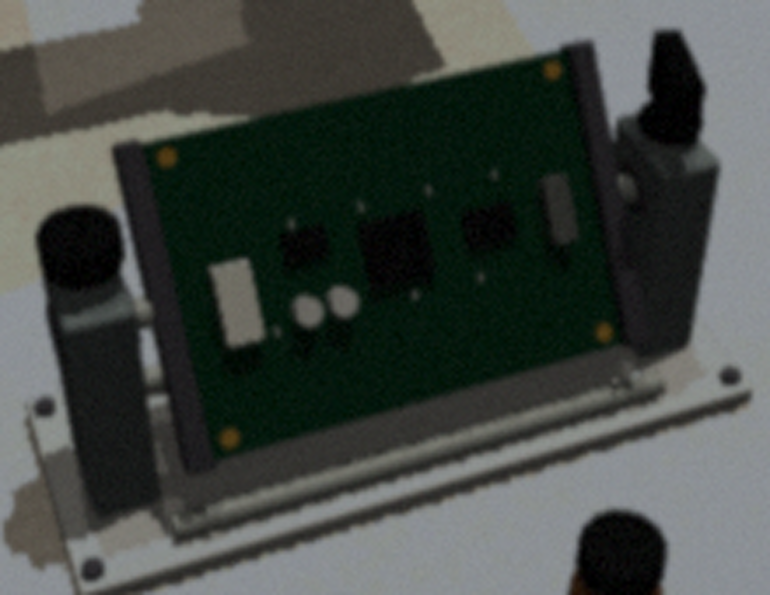

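View pics/si_z.png

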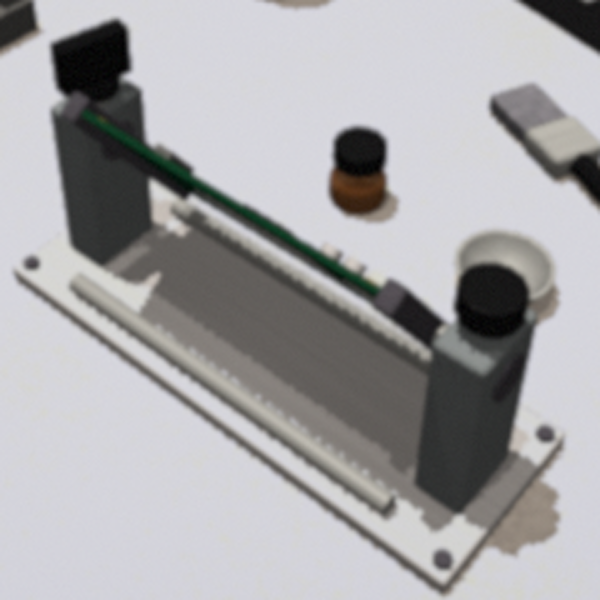

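```bash
cat > fit.py <<'E'
import numpy as np
from scipy.optimize import least_squares
from rig import arm
C={n:arm.get_calibration(n) for n in("scene","side")}
def proj(n,p):
    T=np.linalg.inv(C[n]["cam_to_world"]);q=T[:3,:3]@p+T[:3,3];q=C[n]["intrinsics"]@q;return q[:2]/q[2]
S=lambda u,v:np.array([u/3.5+195,v/3.5+155]); D=lambda u,v:np.array([u/2.5+230,v/2.5+140])
def frame(P,l): 
    c,s=np.cos(P[2]),np.sin(P[2]);return np.array([P[0]+c*l[0]-s*l[1],P[1]+s*l[0]+c*l[1],l[2]])
def bd(P,l):  # board local -> world
    t=P[6];x,y,z=l; return frame(P,[x*np.cos(t)+z*np.sin(t),y,.105-x*np.sin(t)+z*np.cos(t)])
def res(P):
    r=[];sx,sy,sz=P[3:6]
    for n,m,a,b in [("scene",S(45,408),-1,-1),("scene",S(92,569),1,-1),("scene",S(730,376),1,1),
                    ("side",D(32,263),-1,1),("side",D(443,560),-1,-1),("side",D(545,434),1,-1)]:
        r+=list(proj(n,frame(P,[a*sx,b*sy,sz]))-m)
    r+=list(proj("scene",frame(P,[0,-.135,P[7]]))-S(81,228))
    r+=list(proj("side",frame(P,[0,-.135,P[7]]))-D(492,288))
    for n,m,l in [("side",D(487,372),[-.025,-.12,.13]),("side",D(438,335),[-.025,-.12,.13]),]: pass
    for x,a,b in [(-.07,S(140,148),S(568,55)),(.07,S(215,460),S(625,347))]:
        nrm=np.array([-(b-a)[1],(b-a)[0]])/np.linalg.norm(b-a)
        for y in(-.09,.09): r.append(nrm@(proj("scene",bd(P,[x,y,.002]))-a))
    return r
if __name__=="__main__":
    s=least_squares(res,[.5,0,.1,.06,.16,.01,.9,.17],loss="soft_l1");P=s.x
    np.set_printoptions(precision=4,suppress=True)
    print(P,s.cost);print(np.round(res(P),1)); np.save("P.npy",P)
    print(frame(P,[0,.135,.167]))
    import cv2
    for n in C:
        im=cv2.imread(f"pics/{n}0.png")
        for q in [(-.025,),(.025,)]:
            pass
        pts=[bd(P,[x,y,.002]) for x in(-.07,.07) for y in(-.1,.1)]+[frame(P,[x,y,.13]) for x in(-.025,.025) for y in(-.15,-.12,.12,.15)]+[frame(P,[x,y,.13]) for x in(-.015,.015) for y in(-.16,-.11,.11,.16)][:0]
        im=cv2.resize(im,None,fx=3,fy=3)
        for p in pts: cv2.circle(im,tuple(int(v*3) for v in proj(n,p)),3,(0,0,255),-1)
        cv2.circle(im,tuple(int(v*3) for v in proj(n,frame(P,[0,.135,.176]))),3,(0,255,255),-1)
        cv2.imwrite(f"pics/{n}_fit.png",im[450:1000,560:1260] if n=="scene" else im[420:1010,690:1400])
E
python3 fit.py
```

```text
[0.5592 0.0074 0.2503 0.0498 0.1575 0.0121 0.984  0.1568] 3.4012343043162403
[-0.3  0.2 -0.3  0.3  0.1  0.7  0.  -0.7 -0.4 -0.4 -0.2  0.  -0.8  0.9
 -0.1 -0.7 -1.2 -1.4 -0.  -1. ]
[0.5258 0.1382 0.167 ]
```

View pics/scene_fit.png

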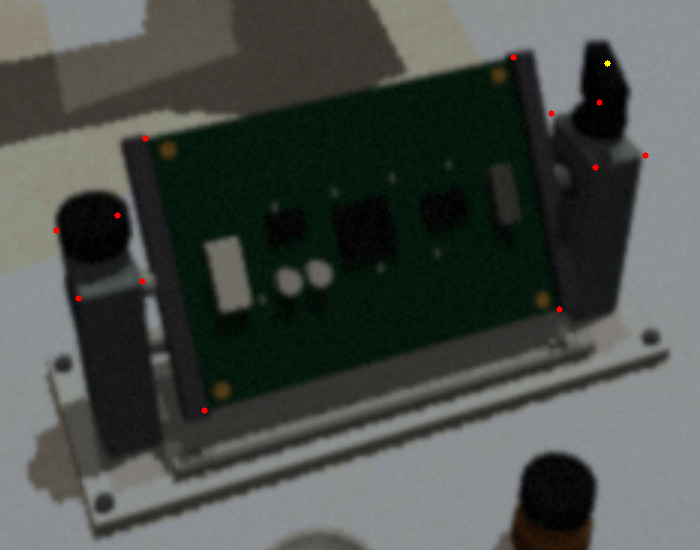

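View pics/side_fit.png

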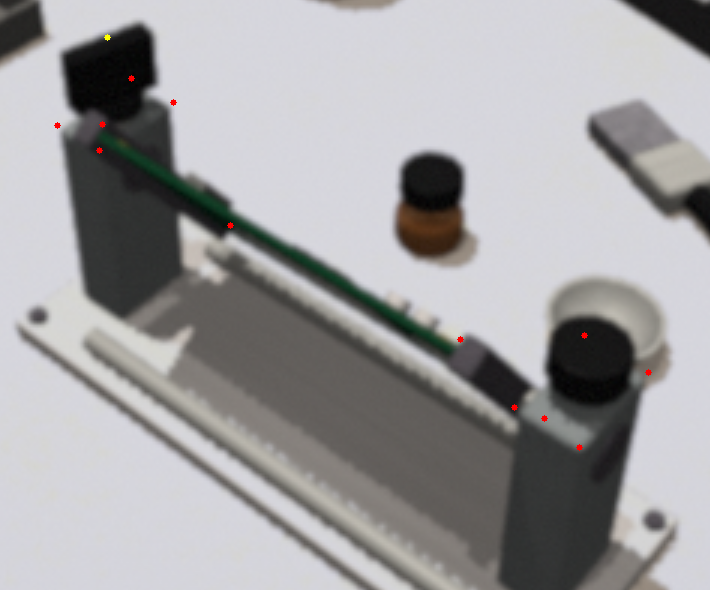

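The fit puts the frame centre at about (0.559, 0.007), with yaw 0.25 rad and board tilt about 0.98. The lock knob is near (0.526, 0.138). I'll move above the board and check with the wrist camera.

```bash
cat > h.py <<'E'
import numpy as np,cv2
from rig import arm
np.set_printoptions(precision=4,suppress=True)
P=np.load("P.npy")
def R(yaw): # tool y at yaw, pointing down
    c,s=np.cos(yaw),np.sin(yaw); return np.array([[-s,c,0],[c,s,0],[0,0,-1.]]) if False else np.column_stack([np.cross([c,s,0],[0,0,-1.]),[c,s,0],[0,0,-1.]])
def fr(x,y,z):
    c,s=np.cos(P[2]),np.sin(P[2]); return np.array([P[0]+c*x-s*y,P[1]+s*x+c*y,z])
def snap(n,name):
    K=arm.get_calibration(n); im=arm.snapshot(n); cv2.imwrite(f"pics/{name}.png",im[:,:,::-1]); return K
def wproj(K,p):
    T=np.linalg.inv(K["cam_to_world"]);q=T[:3,:3]@p+T[:3,3];A=K["intrinsics"]
    r=np.hypot(q[0],q[1]);th=np.arctan2(r,q[2]);return np.array([A[0,2]+A[0,0]*th*q[0]/r,A[1,2]+A[1,1]*th*q[1]/r])
E
python3 - <<'E'
from h import *
for k in (0,1):
    print(arm.solve_ik(fr(0,0,.3),R(P[2]+k*np.pi)), arm.solve_ik(fr(0,.135,.16),R(P[2]-.25+(k-.5)*np.pi)),arm.solve_ik(fr(0,.135,.16),R(P[2]-1.5+(k-.5)*np.pi)))
p=arm.current_ee_pos(); arm.move_l([p[0],p[1],.30])
arm.move_to(fr(0,0,.30),R(P[2]+np.pi) if arm.solve_ik(fr(0,0,.3),R(P[2])) is None else R(P[2]))
arm.grip(.058)
K=snap("wrist","w1"); np.savez("w1.npz",T=K["cam_to_world"],A=K["intrinsics"])
print(K,arm.current_t(),arm.current_ee_pos(),arm.current_width(),arm.current_force())
E
```

```text
[ -5.362   18.7025  79.1362  -0.      82.1613 -19.7026] [ 8.4291 25.3143 92.4575 -0.     62.2282 98.4126] [  8.4291  25.3143  92.4575  -0.      62.2282 170.0323]
[ -5.362   18.7025  79.1362  -0.      82.1613 160.2974] [  8.4291  25.3143  92.4575  -0.      62.2282 -81.5874] [ 8.4291 25.3143 92.4575 -0.     62.2282 -9.9677]
{'intrinsics': array([[309.7069,   0.    , 319.3969],
       [  0.    , 309.7069, 203.2041],
       [  0.    ,   0.    ,   1.    ]]), 'cam_to_world': array([[ 0.9687,  0.2409,  0.0597,  0.5433],
       [ 0.2482, -0.9402, -0.2333,  0.0722],
       [-0.0001,  0.2408, -0.9706,  0.4711],
       [ 0.    ,  0.    ,  0.    ,  1.    ]])} 4.1333 [0.5592 0.0074 0.3   ] 0.05835264213426053 [ 0.5395 -0.2365 -0.5059]
```

View pics/w1.png

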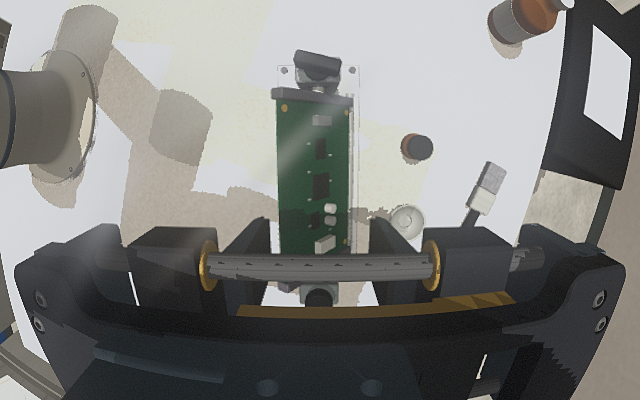

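The wrist view shows the tilted board centred between the fingers at about (313,170), and the lock bar at about (317,62). I'll overlay the model to check the position and the bar angle.

Run:
```python
from h import *
from fit import bd,frame
d=np.load("w1.npz");K={"cam_to_world":d["T"],"intrinsics":d["A"]}
im=cv2.imread("pics/w1.png");f=5
im=cv2.resize(im[35:155,250:400],None,fx=f,fy=f,interpolation=cv2.INTER_CUBIC)
def dot(p,c):
    u=wproj(K,p);print(u);cv2.circle(im,(int((u[0]-250)*f),int((u[1]-35)*f)),3,c,-1)
for x in(-.07,.07): dot(bd(P,[x,.1,.002]),(0,0,255))
for x in(-.025,.025):
    for y in(.12,.15): dot(frame(P,[x,y,.13]),(0,0,255))
for a in (-1,1):
  for b in (-1,1):
    dot(frame(P,[a*P[3],b*P[4],P[5]]),(255,0,255))
    for th,c in((.1,(0,255,255)),(.4,(255,255,0))):
        q=np.array([a*.023,b*.007]);C,S=np.cos(-th),np.sin(-th)
        dot(frame(P,[C*q[0]-S*q[1],.135+S*q[0]+C*q[1],.176]),c)
cv2.imwrite("pics/w1z.png",im)
```

```text
[280.9843  94.9205]
[348.8863 103.8806]
[295.8903  80.1007]
[296.0048  53.969 ]
[341.8673  80.1032]
[341.7853  53.9676]
[288.6312 268.3852]
[293.8041  62.414 ]
[293.5049  55.2747]
[285.0975  67.8961]
[295.3695  48.5769]
[299.3385  42.4976]
[349.3129 268.426 ]
[342.3424  66.9889]
[338.4102  73.1274]
[352.9669  67.906 ]
[343.7549  53.1245]
[344.137   60.2592]
```

View pics/w1z.png

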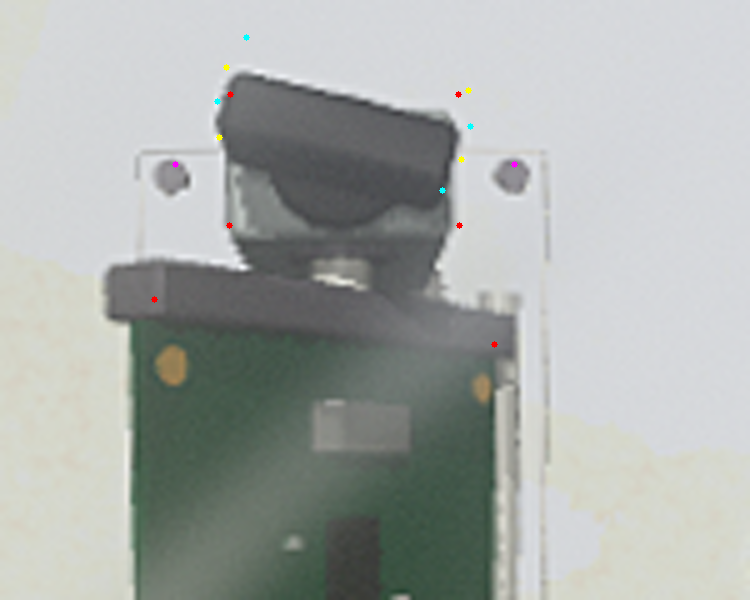

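The overlay is good to 1–3 mm. The frame shifts by about −2.5 mm in y′ and −0.8 mm in x′, and the bar angle is about 0.23 rad. Next I press the raised edge down with the near finger, stepping and watching the force.

Run:
```python
from h import *
P[:2]=fr(-.0008,-.0025,0)[:2]; np.save("P.npy",P)
def step(zs,lim=15,feed=.06):
    for z in zs:
        arm.move_l(fr(0,0,z),feed=feed); f=arm.current_force(); print(round(z,4),f,round(arm.current_t(),2))
        if np.linalg.norm(f)>lim: print("STOP");return False
    return True
arm.move_l(fr(0,0,.18),R(P[2]),feed=.15)
print(arm.current_force())
if step(np.arange(.17,.119,-.01)):
    arm.move_l(fr(0,0,.150)); 
    snap("scene","s2"); arm.grip(.091); print(arm.current_width(),arm.current_t())
```

```text
[0.1083 0.0378 1.042 ]
0.17 [0.9767 0.1804 0.0633] 5.4
0.16 [-0.3157 -0.4965 -0.0396] 5.72
0.15 [-0.7274  0.61   -0.672 ] 6.03
0.14 [ 0.3419  0.3264 -0.6338] 6.35
0.13 [ 0.0236 -0.0738  0.6212] 6.67
0.12 [-0.1931 -0.0013 -0.1469] 6.98
0.09090473323249569 8.0583
```

View pics/s2.png

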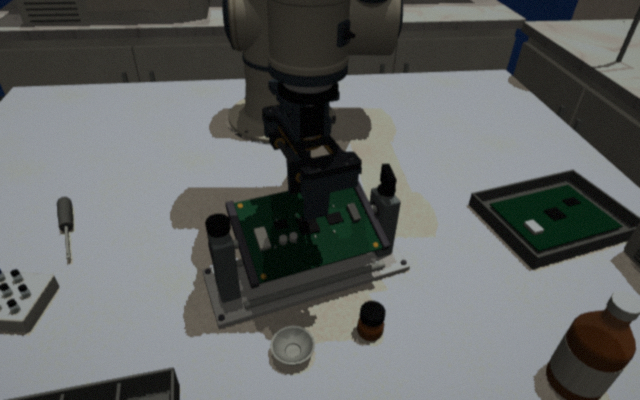

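The board's raised edge has dropped: the upper edge is now at about row 190 near the fingers, and the lower-left corner at (262,285). Next is the two-finger press to level it.

Run:
```python
from h import *
for z in [.14,.13,.12,.115,.112,.110,.1090,.1083,.1077,.1072,.1069]:
    arm.move_l(fr(0,0,z),feed=.05); f=arm.current_force(); print(round(z,4),f,arm.current_ee_pos()[2],round(arm.current_t(),2))
    if abs(f[2])>8 : print("STOP");break
print(arm.current_force(),arm.current_torque())
snap("side","d3");snap("scene","s3")
arm.move_l(fr(0,0,.15)); 
arm.move_l(fr(0,0,.25))
K=snap("wrist","w3");np.savez("w3.npz",T=K["cam_to_world"],A=K["intrinsics"]);snap("scene","s4");snap("side","d4");print(arm.current_t())
a=cv2.imread("pics/s4.png")[155:325,195:415]; cv2.imwrite("pics/s4z.png",cv2.resize(a,None,fx=3.5,fy=3.5,interpolation=cv2.INTER_CUBIC))
a=cv2.imread("pics/d4.png")[140:380,230:470]; cv2.imwrite("pics/d4z.png",cv2.resize(a,None,fx=2.5,fy=2.5,interpolation=cv2.INTER_CUBIC))
```

```text
0.14 [-0.5236 -0.4091  0.3901] 0.13950201883440727 8.41
0.13 [0.0052 0.6472 0.1688] 0.12961150095456472 8.76
0.12 [-0.3044 -0.191   0.4139] 0.11961631116558386 9.11
0.115 [-0.4873 -0.4723 -0.6889] 0.11470399828818857 9.36
0.112 [ 0.021  -0.0869  0.1586] 0.11184465943036136 9.61
0.11 [-0.0282 -0.4293 -0.2347] 0.10988289988711561 9.86
0.109 [ 0.625   0.0994 -0.1462] 0.10893850036223851 10.11
0.1083 [-0.9932 -0.6375  0.6865] 0.10827310069724667 10.36
0.1077 [-0.5653 -0.3324  0.7259] 0.1076675088044924 10.61
0.1072 [-1.1895  0.7104  4.1466] 0.1072704003617937 10.86
0.1069 [-3.5586  0.0963  9.9355] 0.10724422368080871 11.11
STOP
[-3.5586  0.0963  9.9355] [-0.0448  0.7112 -0.0236]
12.6083
```

View pics/s4z.png

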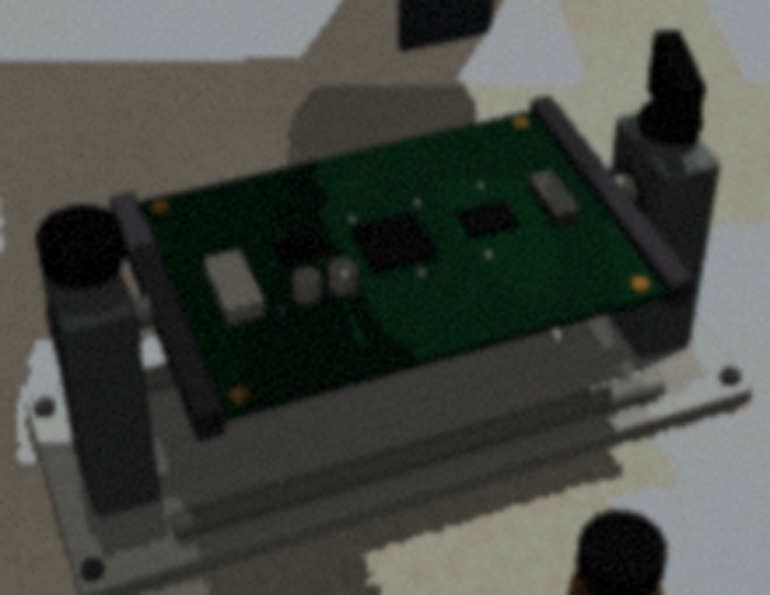

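View pics/d4z.png

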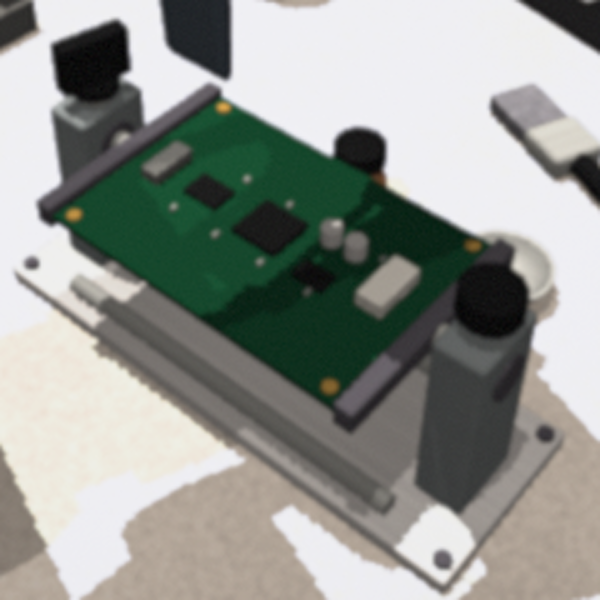

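The board looks level in both views: edges parallel, full component face visible, fingers stopped flush at z = 0.1072 (expected 0.107). Now the lock knob.

Run:
```python
from h import *
yaw=P[2]-.225+np.pi/2
arm.move_to(fr(0,.135,.25),R(yaw)); arm.grip(.05)
arm.move_l(fr(0,.135,.20),feed=.15);print(arm.current_force())
snap("side","d5")
arm.move_l(fr(0,.135,.1495),feed=.06);print(arm.current_force(),arm.current_t())
arm.grip(0.0);print(arm.current_width(),arm.current_force(),arm.current_torque(),arm.current_joint_positions(),arm.current_t())
snap("side","d6")
```

```text
[-0.0978 -0.5539  1.1256]
[0.3663 0.2582 0.4789] 15.975
0.013775429847108701 [-1.351   6.2851  1.8165] [1.0865 0.1188 0.0245] [  8.1835  26.0126  93.2351   0.0631  60.7489 -83.293 ] 16.6167
```

View pics/d6.png

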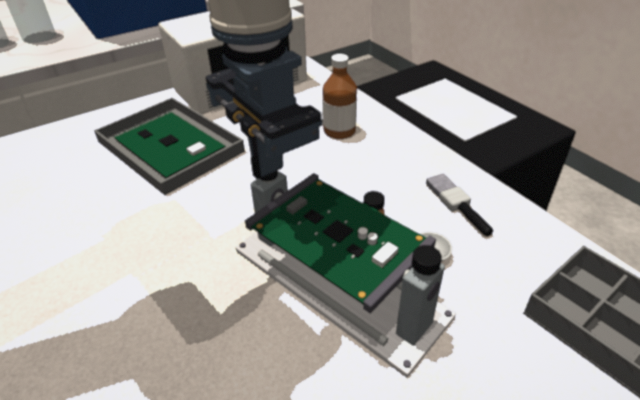

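The fingers hold the 14 mm bar (width 13.8 mm) with only 6 N of side force, at about (267,190). I'll turn it clockwise in steps.

Run:
```python
from h import *
q0=np.array(arm.current_joint_positions(),float); 
for d in [10,20,30,40,50,60,66,69,71,72.5,74,75.5,77]:
    q=q0.copy();q[5]+=d;arm.move_joints(q);f=arm.current_force();t=arm.current_torque()
    print(d,arm.current_joint_positions()[5]-q0[5],f,t,round(arm.current_t(),2))
    if abs(t[2])>.9 or np.linalg.norm(f)>35: print("STOP");break
```

```text
10 9.7716644237413 [-0.7801 -2.4132  0.3566] [-0.4501 -0.0718 -0.0401] 16.96
20 19.592699678260317 [-0.5447 -5.4501  1.6399] [-1.0492 -0.0468 -0.0463] 17.25
30 29.578196250284613 [-1.0045 -7.7653  2.0634] [-1.3913  0.0775 -0.0872] 17.54
40 39.57846331996085 [-2.3727 -8.0354  3.7385] [-1.745   0.2743 -0.1043] 17.83
50 49.578660208428566 [ -2.9176 -10.1909   4.7376] [-2.023   0.3659 -0.0726] 18.12
60 59.57682436869525 [ -3.7241 -10.8542   4.9084] [-2.1707  0.6013 -0.036 ] 18.42
66 65.57596325684744 [ -4.6307 -11.9643   7.2236] [-2.3178  0.7839 -0.0337] 18.67
69 68.54983855430638 [ -4.7679 -10.8469   7.0139] [-2.304   0.8733 -0.031 ] 18.92
71 70.53998027619814 [ -6.2492 -12.396    6.4655] [-2.3893  0.8873 -0.0144] 19.17
72.5 72.03838385433487 [ -5.2195 -12.0928   6.4432] [-2.4411  0.9014  0.0371] 19.42
74 73.50510682914242 [ -6.5206 -12.0101   6.4749] [-2.1458  0.9248  0.825 ] 19.67
75.5 74.99668192532222 [ -6.0523 -10.571    6.4452] [-2.0059  0.8551  1.0266] 19.92
STOP
```

Torque steps up at about 73° (0.225 + 1.27 ≈ 1.5 rad, the expected stop). I'll release, retreat and check.

Run:
```python
from h import *
arm.grip(.05); p=np.array(arm.current_ee_pos()); 
arm.move_l([p[0],p[1],.30],feed=.15)
arm.move_to(fr(0,.0,.32),R(P[2]))
K=snap("wrist","w7");np.savez("w7.npz",T=K["cam_to_world"],A=K["intrinsics"])
p=np.array(arm.current_ee_pos())
snap("scene","s7");snap("side","d7");print(arm.current_t(),arm.current_force())
a=cv2.imread("pics/s7.png")[155:325,195:415]; cv2.imwrite("pics/s7z.png",cv2.resize(a,None,fx=3.5,fy=3.5,interpolation=cv2.INTER_CUBIC))
a=cv2.imread("pics/d7.png")[140:380,230:470]; cv2.imwrite("pics/d7z.png",cv2.resize(a,None,fx=2.5,fy=2.5,interpolation=cv2.INTER_CUBIC))
im=cv2.imread("pics/w7.png");f=5
im=cv2.resize(im[35:155,250:400],None,fx=f,fy=f,interpolation=cv2.INTER_CUBIC)
for th,c in((1.5,(0,255,255)),(1.35,(255,255,0))):
  for a in(-1,1):
    for b in(-1,1):
      q=np.array([a*.023,b*.007]);C,S=np.cos(-th),np.sin(-th)
      u=wproj(K,fr(C*q[0]-S*q[1],.135+S*q[0]+C*q[1],.176));cv2.circle(im,(int((u[0]-250)*f),int((u[1]-35)*f)),3,c,-1)
cv2.imwrite("pics/w7z.png",im)
```

```text
22.525 [-0.3022  0.1712 -0.6809]
```

View pics/w7z.png

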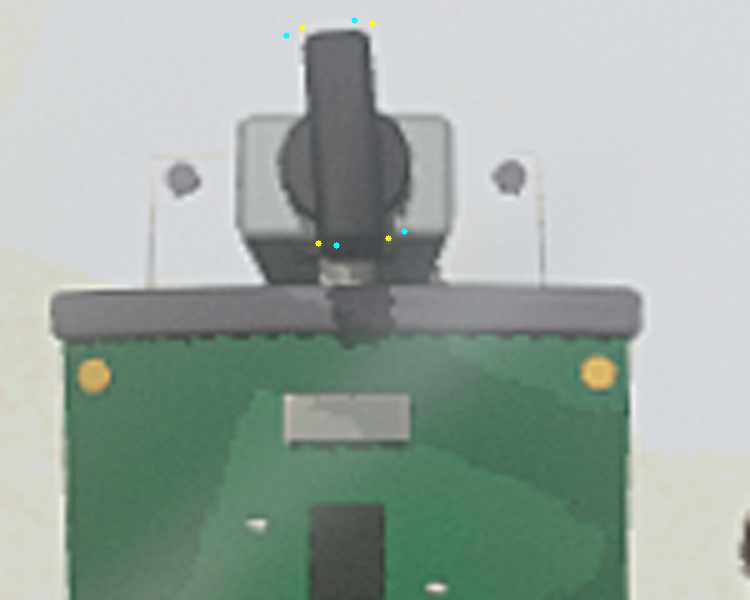

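View pics/s7z.png

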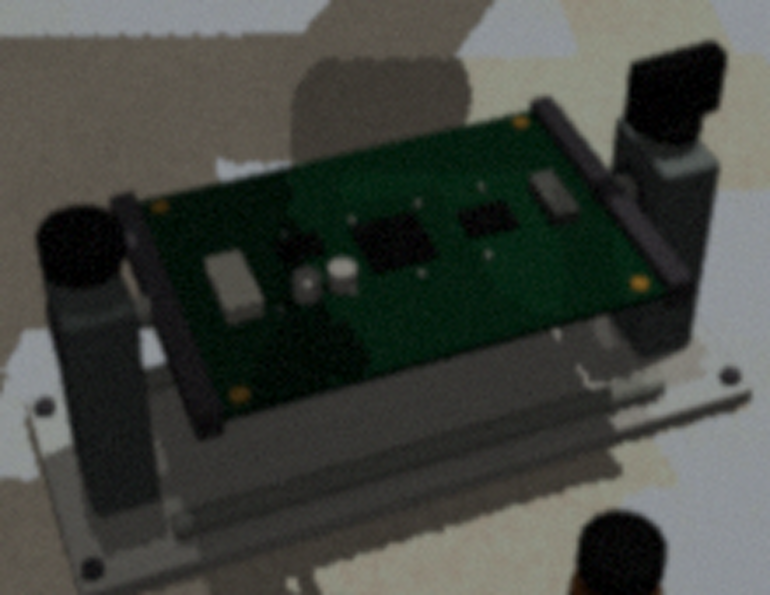

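View pics/d7z.png

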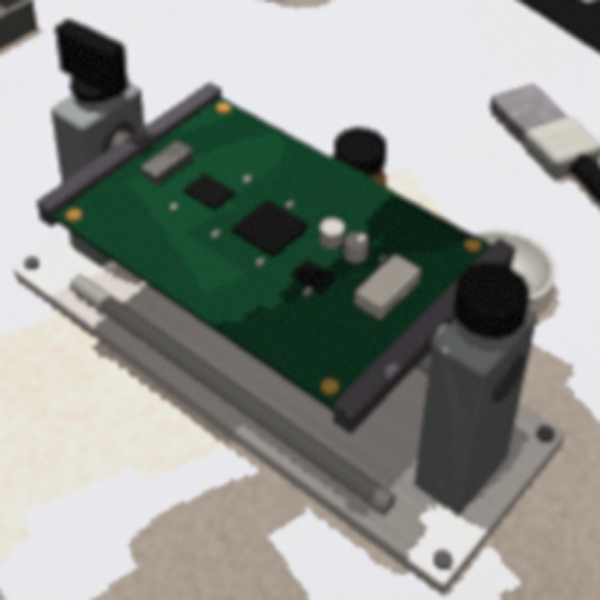

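The wrist view shows the bar along the board at (337,140 in the crop), matching the 1.5 rad overlay. The board looks unchanged. As a numeric level check, I'll triangulate the four gold screws.

Run:
```python
from h import *
from fit import C,S,D
M={n:C[n]["intrinsics"]@np.linalg.inv(C[n]["cam_to_world"])[:3] for n in C}
a=np.array([S(160,207),S(521,122),S(240,394),S(640,283)]).T;b=np.array([D(330,385),D(73,214),D(473,245),D(223,107)]).T
X=cv2.triangulatePoints(M["scene"],M["side"],a,b);X=(X[:3]/X[3]).T;print(X)
n,f=X[:2].mean(0),X[2:].mean(0);print("tilt",(n[2]-f[2])/np.linalg.norm((n-f)[:2]))
```

```text
[[ 0.5218 -0.0956  0.107 ]
 [ 0.4759  0.0794  0.1067]
 [ 0.6414 -0.0647  0.1068]
 [ 0.596   0.1101  0.107 ]]
tilt -0.0006809576415222785
```

The triangulated tilt is −0.001 rad, so the board is level. Handing in.

```bash
python3 -c "
from rig import arm
arm.sign_off();print(arm.current_t())"
```

```text
the job is handed in; nothing more can be done
the job is handed in; nothing more can be done
```

The board is level with its component side up, the rotation lock is at its stop, and I've handed the job in; no verdict is reported.

- **Board:** I pushed the raised edge down with one finger, then pressed both open fingers flat on the bare strips until they sat flush at z = 0.1072 m. After locking, triangulating the four gold screws from both cameras gave a tilt of about −0.001 rad, with all four at z ≈ 0.107 m.
- **Lock knob:** I gripped the bar knob on the left (+y) post and turned it about 73° clockwise. The wrist torque then rose to 0.8–1.0 N m at the expected stop. The wrist view after release showed the bar along the board, matching 1.5 rad.
- **Limits:** The arm retreated to about 0.32 m, touching nothing. The clock read 22.5 s at the last check. Wrist force readings stayed below about 16 N.

No check failed. The first camera fit was 1–3 mm off against the wrist view, and I corrected for that before touching the board.

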